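Take the glue stick out of its case and hold it up upright

ROBOT

A 6-joint arm with a two-finger parallel gripper is mounted at the origin on the work surface; the furniture and walls round the work are solid. World frame = base frame: x ahead of the robot, y to its left, z up, the work surface at z = 0. Lengths are in mm, angles in rad, forces in N, time in s.
With the tool pointing down it reaches from about 300 to 850 mm from the base axis. Payload 5.4 kg.
Tool frame: the origin (TCP) lies midway between the tips of the shut fingers; the grasp point (between the pads) lies 19 mm behind it; z points along the fingers, y is the direction in which the jaws open and shut (so a half turn about z gives the same grasp; the last joint's range is limited). The gripper opens to 85 mm and grips with 20 to 120 N. Pads are 22 mm wide; open, the fingers measure 114 mm over their backs; the gripper's body (76 mm by 85 mm) begins 54 mm behind the grasp point. The pads swing forward as they close: fully open they stand 13 mm farther back than shut.
Start: joints at [-1.474, 0.158, 1.597, -0, 1.386, -0.21], TCP at [173.632, -548.141, 231.299] pointing down, gripper open.
Joint ranges: [-2.91, 2.91], [-0.94, 2.29], [0.18, 2.7], [-1.29, 4.43], [0.17, 2.64], [-3, 3]. Speed limits (rad/s): [2.57, 2.57, 3.14, 3.14, 3.14, 3.14].

INTERFACE

Orientations are given as a rotation vector (axis times angle).
In Python, from plant import ctrl, get_image, get_calibration, workorder gives the robot as it stands. The module is installed in compiled form; this text tells all that it offers.
- The arm moves only by the tool move_arm, never from a script. Its arguments are lists of equal length, an entry for each row: "xyz": the shift along the tool's x, y, z in cm, a list of three; "delta_rot": the turn, a rotation vector about the tool's x, y, z in degrees, a list of three. In form: {"xyz": [[dx, dy, dz], ...], "delta_rot": [[wx, wy, wz], ...]}. A call has 1 to 10 rows; each row shifts and turns the commanded pose from where the row before left it, along the tool's axes as they then stand; what a row does not reach is not made up. A row lasts 1/10 s, in which the tool goes at most 50 mm and 8.59 degrees, less where a joint would pass 70% of its speed; a pose out of reach is approached as far as the arm can. A call with a gripper value outside its range is refused whole. "grip" is the opening, from 0 (shut) to 1 (fully open), set as the call begins (left out, the last holds). The fingers move at their own pace and stop on an object; the grip force is fixed at half the most. Time passes only in rows, so rows that do not move let the fingers close. It gives the time, the measured TCP pose, the force and the opening at its end, in the units of the state.
- ctrl.get_obs(): the state, without advancing time (a new reading comes with each control period).
- get_image(name): name is "scene" or "top"; returns the picture (480x640x3 uint8, red, green, blue); there is no depth.
- get_calibration(name): a dict with "mtx" (3x3 intrinsics, pixels), "k1" (the pictures are not rectified: a ray, as slopes to the right and down, at radius r is drawn at 1 + k1 r^2 times it, then the intrinsics apply), "rvec" (rotation vector, rad) and "tvec" (3), from world to camera coordinates, as OpenCV has them. Camera axes: x right, y down, z forward; pixel columns grow to the right and rows downward; lengths in mm; the calibration is good to about 2 mm. A picture is of the moment at which its call begins. get_calibration takes no time and is no camera call.
- workorder.hand_in(): hands the job in, once; it reports no verdict.
The state is a dict: "t": time; "joints": joint angles; "joint_velocities": joint speeds; "tau": joint torques, N m; "position": TCP position; "eef_rot": TCP orientation; "wrist_force": force on the tool from outside, world axes, zero at the start; "wrist_torque": the same for the moment, N m; "finger_gap": finger opening in mm.
Only numpy, scipy, OpenCV 4.12 (cv2) and the standard library are available. Lean on these libraries where they do the work, as an engineer would, in place of code of your own. Each camera call takes 0.05 s, during which the arm holds its last target. There are 200 camera calls.

TASK

Open the lid of the wooden case (it has a brass tab on top) until it rests on its stop, draw the glue stick out of its sloping socket, turn it upright with the cap on top and hold it up still, its base at least 20 cm above the desk, ready for me to take. Finish while still holding it, with the lid left open; do not disturb the stapler, the eraser or the memory stick beside the case.

Things in the scene. Friction and masses are not known exactly. Their poses are not given: they have to be found in the camera images.
- case: Fixed medium-brown wooden tray, 160 (x) x 180 (y) x 40 mm, walls and floor 6 mm, carrying a deep light-wood lid (76 mm high, closed top at z = 116 mm). Origin: centre of the underside, on the desk; z up, +x points to the hinge side, y along the hinge. Its yaw varies.
- case_lid (a joint): Hinge of the lid about the case's y axis: 0 shut, grows as the front edge rises, 1.9 rad on its stop (lid leaning back beyond vertical). The lid weighs 0.18 kg; it falls shut by itself when let go below about 1.0 rad, and beyond about 1.1 rad it falls slowly open to the stop by itself.
- lid_hinge (a point): Middle of the hinge line, 83 mm behind the case's centre (+x) and 40 mm above the desk.
- lid_tab (a point): Grip point on the brass tab that stands upright on the lid's top near its front edge: tab 30 mm (case x) x 14 mm (case y) x 36 mm high, faces flat, edges rounded; the point is in the tab's middle, 25 mm above the lid's top and 11 mm below the tab's own top. With the lid shut it lies 133 mm in front of the hinge line and 101 mm above it. Pinched across the case's y, the tab can turn between the fingers as the lid swings.
- socket: Fixed black plastic socket on the case's floor, under the shut lid: a square cup, 33 mm outside, 26 mm inside, 45 mm long, floor 3.5 mm, whose open end leans 0.62 rad from the vertical towards its own -x (the tab side of the case). Origin: centre of the underside of its foot, 6 mm above the desk; z up, +x roughly to the hinge. Its place and yaw in the case vary.
- glue_stick: Glue stick, 92 mm long and 24 mm across, white with blue foot and blue cap; the cap, fixed on, is the last 30 mm (24 mm across), the barrel is 22 mm across. Origin: centre of its base (foot) end; its z axis runs along the stick to the cap. It stands loosely in the socket, 41 mm deep, with a little play, so it leans about 0.65 to 0.7 rad from upright, cap towards the tab side; the 51 mm at the cap end stand free. Loose, about 35 g.
- stapler: Bystander: small brown stapler, 130 x 34 x 48 mm, lying loose beside the case on its -y side. Origin: centre of underside.
- eraser: Bystander: blue-sleeved white eraser, 21 x 52 x 12 mm, loose on the desk on the +y side of the case. Origin: centre of underside.
- usb_stick: Bystander: black memory stick, 18 x 48 x 8 mm, loose on the desk on the +y side of the case. Origin: centre of underside.

How it is judged:
By the outcome, as a careful person would: the job done as asked, in the order asked, and still so for the second after the job is handed in, while the arm keeps its last pose, push and grip.
It also fails if it takes over 43 s, if anything falls off the work surface, if the arm or the gripper's body presses on something with over 40 N, if the wrist force passes 120 N, or if a joint passes its speed limit or range.

## Working session

There is one attempt and no reset: what is moved stays moved. The work goes in short steps, Python scripts to look and compute and a tool call to move; the robot and the scene stay as the last step left them, time stands still between calls to the robot, and variables do not carry over. Pictures are saved under pics/ and viewed, about 8 in all and at most 12, crops included, and the job is handed in when it is done.

Besides the shell and the picture viewer there is one more tool, called after "Emit:" as a command line: name --argument value ..., lists and objects as JSON in quotes. move_arm: Moves the arm, as the interface text tells. Its arguments: {"type":"object","properties":{"xyz":{"type":"array","items":{"type":"array","items":{"type":"number"}}},"delta_rot":{"type":"array","items":{"type":"array","items":{"type":"number"}}},"grip":{"type":"number"}},"required":["xyz","delta_rot"]}

```bash
mkdir -p pics
cat > h.py <<'E'
import numpy as np, cv2
from plant import ctrl, get_image, get_calibration, workorder
from scipy.spatial.transform import Rotation as R
def ray(cam,uv):
    c=get_calibration(cam);K=np.array(c["mtx"]);k=c["k1"]
    d=np.linalg.solve(K,[uv[0],uv[1],1.])[:2];s=d.copy()
    for _ in range(20): s=d/(1+k*(s@s))
    Rm=R.from_rotvec(np.ravel(c["rvec"])).as_matrix();t=np.ravel(c["tvec"])
    return -Rm.T@t, Rm.T@np.r_[s,1]
def onz(cam,uv,z):
    o,d=ray(cam,uv);return o+d*(z-o[2])/d[2]
def tri(a,b):
    (o1,d1),(o2,d2)=ray("scene",a),ray("top",b)
    s=np.linalg.lstsq(np.c_[d1,-d2],o2-o1,rcond=None)[0]
    p,q=o1+s[0]*d1,o2+s[1]*d2
    return (p+q)/2,np.linalg.norm(p-q)
def proj(cam,p):
    c=get_calibration(cam);K=np.array(c["mtx"])
    q=R.from_rotvec(np.ravel(c["rvec"])).as_matrix()@p+np.ravel(c["tvec"]);s=q[:2]/q[2]
    return (K@np.r_[s*(1+c["k1"]*s@s),1])[:2]
def snap(n,tag):
    im=get_image(n);cv2.imwrite(f"pics/{tag}.png",im[:,:,::-1]);return im
E
python3 - <<'E'
from h import *
snap("scene","s0");snap("top","t0")
print(ctrl.get_obs())
for n in("scene","top"):print(ray(n,(320,240)))
E
```

```text
{'t': 0.1, 'joints': array([-1.47412254e+00,  1.58975793e-01,  1.59816784e+00,  3.96021401e-05,
        1.38620164e+00, -2.10090101e-01]), 'joint_velocities': array([ 0.00019884, -0.00069666, -0.00437897, -0.00091019,  0.00017725,
       -0.00097609]), 'tau': array([-9.54627940e-04, -3.96992576e+01, -3.32338428e+01, -2.41184298e-04,
        4.24222526e-03, -1.09073045e-05]), 'position': array([ 173.57692025, -547.58352172,  230.39029496]), 'eef_rot': array([-3.10298513e+00, -4.79698087e-01, -2.16954953e-04]), 'wrist_force': array([-0.16955218, -0.36333948,  0.21944562]), 'wrist_torque': array([-0.00250716,  0.01144252, -0.01668562]), 'finger_gap': 85.37807749088813}
(array([1214.76402305, -648.26752628,  578.47679889]), array([-0.68679678,  0.53292025, -0.49444428]))
(array([ 379.50854821, -136.14030326,  955.33636522]), array([ 0.18631062,  0.0099324 , -0.98276327]))
```

View pics/s0.png

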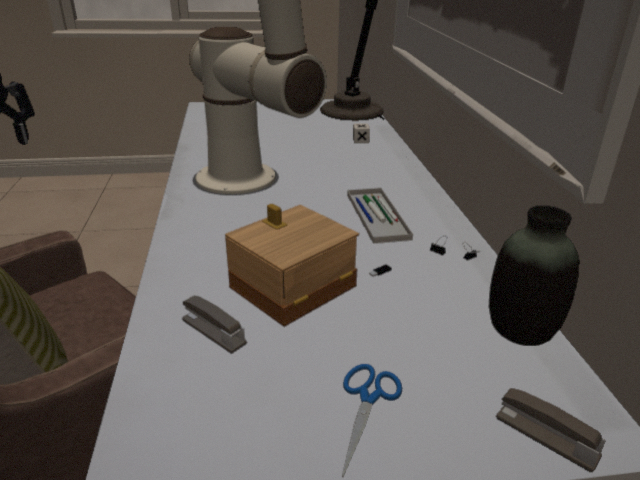

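View pics/t0.png

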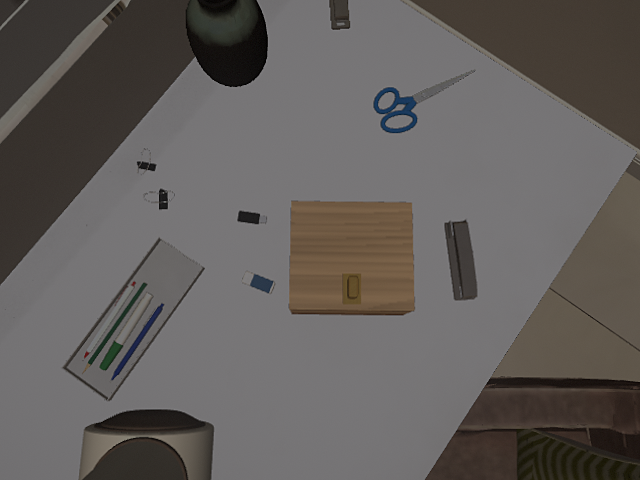

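The top view shows the shut lid, with corners near (291,202), (412,203), (414,310) and (290,309), and the tab at (352,286). In the scene view the tab is at about (274,214). The stapler lies to the right of the case in the top view, with the eraser and memory stick to the left.

Run:
```python
from h import *
P=[onz("top",p,116) for p in[(291,202),(412,203),(414,310),(290,309)]]
for p in P:print(p.round(1))
im=cv2.imread("pics/t0.png");hsv=cv2.cvtColor(im,cv2.COLOR_BGR2HSV)
s=hsv[270:306,335:368];print(hsv[286,352],hsv[260,352],hsv[279,346])
m=((hsv[...,1]>150)&(hsv[...,0]>15)&(hsv[...,0]<32)).astype(np.uint8);m[:265]=0;m[310:]=0;m[:,:330]=0;m[:,375:]=0
ys,xs=np.nonzero(m);print(len(xs),xs.min(),xs.max(),ys.min(),ys.max())
# lid outline by colour
L=((hsv[...,0]<25)&(hsv[...,1]>60)&(hsv[...,2]>90)).astype(np.uint8);L[:,:270]=0;L[:,430:]=0;L[:180]=0;L[330:]=0
c=max(cv2.findContours(L,0,1)[0],key=cv2.contourArea);r=cv2.minAreaRect(c);print(r)
print("tab top",onz("top",(352,284),152).round(1))
ys2=(P[0]+P[1]+P[2]+P[3])/4
yaw=np.arctan2(*(((P[0]+P[1])-(P[2]+P[3]))[[1,0]]));print("centre",ys2.round(1),"yaw",yaw)
print(tri((274,208),(353,284)))
for n,p in(("usb",(252,217)),("eraser",(258,282)),("st1",(455,222)),("st2",(465,298)),("st3",(476,297))):print(n,onz("top",p,10).round(0))
cv2.imwrite("pics/c0.png",np.hstack([cv2.resize(im[190:330,280:430],None,fx=3,fy=3),cv2.resize(cv2.imread("pics/s0.png")[190:330,215:330],None,fx=3,fy=3)]))
```

```text
[590.6 -78.3 116. ]
[ 610.1 -256.9  116. ]
[ 453.3 -272.5  116. ]
[434.1 -96.6 116. ]
[ 19 141  98] [ 15 105 119] [ 20 146 101]
69 344 360 274 298
((351.9174499511719, 255.67652893066406), (125.30459594726562, 108.48836517333984), 0.6160598993301392)
tab top [ 475.6 -178.9  152. ]
centre [ 522.  -176.1  116. ] yaw 0.10757920952318151
(array([ 475.92471484, -180.81017834,  148.86863967]), np.float64(0.8112612436105247))
usb [584. -10.  10.]
eraser [478. -35.  10.]
st1 [ 615. -346.   10.]
st2 [ 491. -370.   10.]
st3 [ 495. -387.   10.]
```

View pics/c0.png

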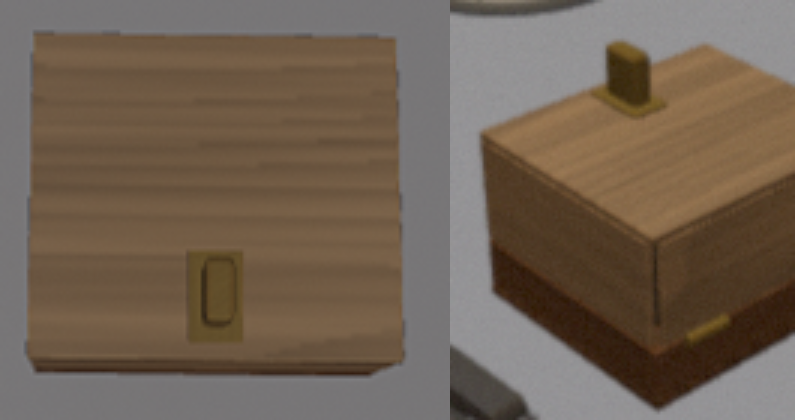

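Emit:
move_arm --xyz '[[0,0,0],[0,0,0],[2.1,-2.1,0],[2.1,-2.1,0],[2.1,-2.1,0],[2.1,-2.1,0],[2.1,-2.1,0],[2.1,-2.1,0],[2.1,-2.1,0],[2.1,-2.1,0]]' --delta_rot '[[0,0,5.7],[0,0,5.7],[0,0,0],[0,0,0],[0,0,0],[0,0,0],[0,0,0],[0,0,0],[0,0,0],[0,0,0]]' --grip 1

```text
t: 1.1
position: [323.1, -361.7, 230.8]
eef_rot: [-3.136, -0.169, 0.0]
wrist_force: [-0.2, 0.2, 0.4]
finger_gap: 85.3
```

Emit:
move_arm --xyz '[[2.1,-2.1,0],[2.1,-2.1,0.5],[2.1,-2.1,0.5],[2.1,-2.1,0.5],[2.1,-2.1,1],[2.1,-2.1,1],[2.1,-2,1],[2.1,-2,1],[0,0,0],[0,0,0]]' --delta_rot '[[0,0,0],[0,0,0],[0,0,0],[0,0,0],[0,0,0],[0,0,0],[0,0,0],[0,0,0],[0,0,0],[0,0,0]]'

```text
t: 2.1
position: [471.4, -179.5, 175.8]
eef_rot: [-3.136, -0.171, 0.002]
wrist_force: [0.2, -0.4, 0.4]
finger_gap: 85.5
```

```bash
cat >> h.py <<'E'
def st():
    o=ctrl.get_obs();M=R.from_rotvec(o["eef_rot"]).as_matrix()
    print("t",round(o["t"],2),"pos",o["position"].round(1),"F",o["wrist_force"].round(1),"gap",round(o["finger_gap"],1),"j",o["joints"].round(2));print(M.round(3));return o["position"],M
E
python3 - <<'E'
from h import *
p,M=st()
c=np.array([475,-181,0]);c[2]=122
print((M.T@(c-p)).round(1))
E
```

```text
t 2.1 pos [ 471.4 -179.5  175.8] F [ 0.2 -0.4  0.4] gap 85.5 j [-0.6   0.03  1.85 -0.    1.26  0.86]
[[ 0.994  0.109 -0.001]
 [ 0.109 -0.994  0.   ]
 [-0.001 -0.001 -1.   ]]
[ 3.5  1.9 53.8]
```

Emit:
move_arm --xyz '[[0.3,0.2,1.3],[0,0,1.3],[0,0,1.3],[0,0,1.3],[0,0,0]]' --delta_rot '[[0,0,0],[0,0,0],[0,0,0],[0,0,0],[0,0,0]]'

```text
t: 2.6
position: [473.1, -180.7, 121.4]
eef_rot: [-3.134, -0.168, 0.007]
wrist_force: [-0.6, -0.2, 0.5]
finger_gap: 85.5
```

Emit:
move_arm --xyz '[[0,0,0],[0,0,0],[0,0,0],[0,0,0],[0,0,0],[0,0,0],[0,0,0],[0,0,0]]' --delta_rot '[[0,0,0],[0,0,0],[0,0,0],[0,0,0],[0,0,0],[0,0,0],[0,0,0],[0,0,0]]' --grip 0

```text
t: 3.4
position: [475.0, -180.0, 124.9]
eef_rot: [-3.134, -0.169, 0.0]
wrist_force: [-1.0, 7.2, 5.4]
finger_gap: 12.9
```

Run:
```python
from h import *
p,M=st()
a=np.linspace(0,1.3,17);ph=.649+a
P=np.c_[-167*np.cos(ph),167*np.sin(ph)]
print(np.c_[a[1:],np.diff(P,axis=0)*[1,-1]/10].round(2).tolist())
```

```text
t 3.4 pos [ 475.  -180.   124.9] F [-1.   7.2  5.4] gap 12.9 j [-0.6   0.1   1.89  0.    1.16  0.86]
[[ 0.994  0.108 -0.   ]
 [ 0.108 -0.994  0.003]
 [ 0.    -0.003 -1.   ]]
[[0.08, 0.86, -1.05], [0.16, 0.95, -0.97], [0.24, 1.02, -0.89], [0.32, 1.09, -0.81], [0.41, 1.15, -0.72], [0.49, 1.21, -0.62], [0.57, 1.25, -0.52], [0.65, 1.29, -0.42], [0.73, 1.32, -0.31], [0.81, 1.34, -0.2], [0.89, 1.35, -0.09], [0.98, 1.36, 0.02], [1.06, 1.35, 0.13], [1.14, 1.34, 0.24], [1.22, 1.31, 0.34], [1.3, 1.28, 0.45]]
```

Emit:
move_arm --xyz '[[0.86,0,-1.05],[0.95,0,-0.97],[1.02,0,-0.89],[1.09,0,-0.81],[0,0,0]]' --delta_rot '[[0,0,0],[0,0,0],[0,0,0],[0,0,0],[0,0,0]]'

```text
t: 3.9
position: [514.0, -175.8, 161.1]
eef_rot: [-3.134, -0.17, 0.003]
wrist_force: [-3.3, 5.4, -3.3]
finger_gap: 12.7
```

Run:
```python
from h import *
st();snap("scene","s1")
```

```text
t 3.9 pos [ 514.  -175.8  161.1] F [-3.3  5.4 -3.3] gap 12.7 j [-0.55  0.14  1.76  0.    1.24  0.91]
[[ 0.994  0.108 -0.002]
 [ 0.108 -0.994  0.003]
 [-0.002 -0.003 -1.   ]]
```

View pics/s1.png

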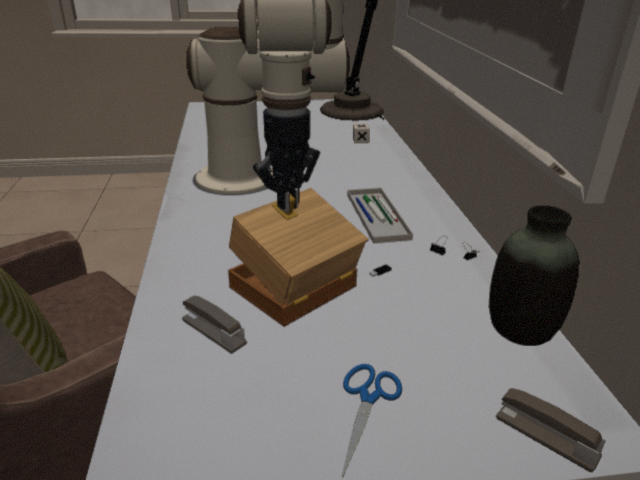

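The picture shows the lid about 0.3 rad open, with the tab pinched near (288,205). I'll carry on along the arc.

Emit:
move_arm --xyz '[[1.15,0,-0.72],[1.21,0,-0.62],[1.25,0,-0.52],[1.29,0,-0.42],[1.32,0,-0.31],[1.34,0,-0.2],[0,0,0]]' --delta_rot '[[0,0,0],[0,0,0],[0,0,0],[0,0,0],[0,0,0],[0,0,0],[0,0,0]]'

```text
t: 4.65
position: [588.4, -167.9, 188.1]
eef_rot: [-3.134, -0.171, 0.006]
wrist_force: [-3.2, 4.9, -3.8]
finger_gap: 13.0
```

Emit:
move_arm --xyz '[[1.35,0,-0.09],[1.36,0,0.02],[1.35,0,0.13],[1.34,0,0.24],[1.31,0,0.34],[1.28,0,0.45],[0,0,0]]' --delta_rot '[[0,0,0],[0,0,0],[0,0,0],[0,0,0],[0,0,0],[0,0,0],[0,0,0]]'

```text
t: 5.35
position: [668.4, -159.5, 177.5]
eef_rot: [-3.135, -0.171, 0.003]
wrist_force: [-2.9, 5.4, -3.7]
finger_gap: 12.8
```

Run:
```python
from h import *
st();snap("scene","s2")
```

```text
t 5.35 pos [ 668.4 -159.5  177.5] F [-2.9  5.4 -3.7] gap 12.8 j [-0.41  0.49  1.3   0.    1.36  1.05]
[[ 0.994  0.109 -0.002]
 [ 0.109 -0.994  0.002]
 [-0.002 -0.002 -1.   ]]
```

View pics/s2.png

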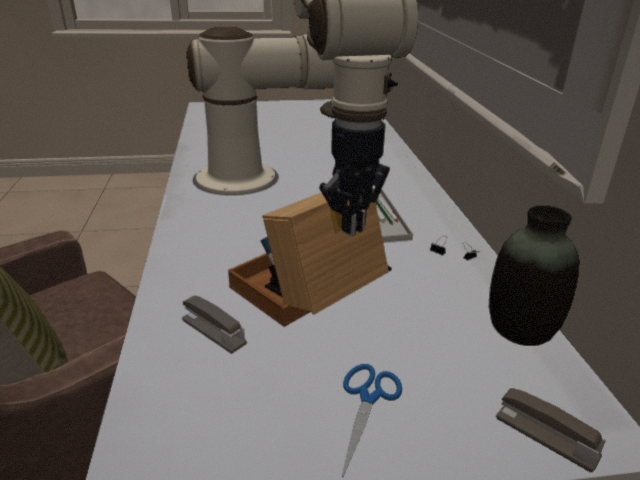

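Emit:
move_arm --xyz '[[0,0,0],[0,0,0],[0,0,0],[0,0,0],[0,0,-1],[0,0,-2],[0,0,-3],[0,0,-3],[0,0,-3],[0,0,0]]' --delta_rot '[[0,0,0],[0,0,0],[0,0,0],[0,0,0],[0,0,0],[0,0,0],[0,0,0],[0,0,0],[0,0,0],[0,0,0]]' --grip 1

```text
t: 6.4
position: [670.6, -161.6, 306.0]
eef_rot: [3.132, 0.169, 0.016]
wrist_force: [0.6, 0.5, 1.8]
finger_gap: 85.2
```

Emit:
move_arm --xyz '[[-2,0,-1],[-4,0,0],[-4,0,0],[-4,0,0],[-4,0,0],[-4,0,0],[-4,0,0],[-4,0,0],[-2,0,0],[0,0,0]]' --delta_rot '[[0,0,0],[0,0,0],[0,0,0],[0,0,0],[0,0,0],[0,0,0],[0,0,0],[0,0,0],[0,0,0],[0,0,0]]'

```text
t: 7.4
position: [348.8, -195.3, 308.5]
eef_rot: [3.136, 0.165, 0.001]
wrist_force: [0.2, 0.3, 0.5]
finger_gap: 85.4
```

Run:
```python
from h import *
st();a=snap("scene","s3");b=snap("top","t3")
A=cv2.resize(a[150:350,170:430,::-1],None,fx=1.53,fy=1.53);B=cv2.resize(b[180:340,270:430,::-1],None,fx=2.5,fy=2.5)
B=B[:A.shape[0]] if B.shape[0]>A.shape[0] else B
A=np.pad(A,((0,max(0,B.shape[0]-A.shape[0])),(0,0),(0,0)))
B=np.pad(B,((0,A.shape[0]-B.shape[0]),(0,0),(0,0)))
print(A.shape,B.shape)
cv2.imwrite("pics/c3.png",np.hstack([A,B]))
```

```text
t 7.4 pos [ 348.8 -195.3  308.5] F [0.2 0.3 0.5] gap 85.4 j [-0.81 -0.37  1.93 -0.    1.58  0.65]
[[ 0.994  0.105  0.   ]
 [ 0.105 -0.994 -0.001]
 [ 0.     0.001 -1.   ]]
(306, 398, 3) (306, 400, 3)
```

View pics/c3.png

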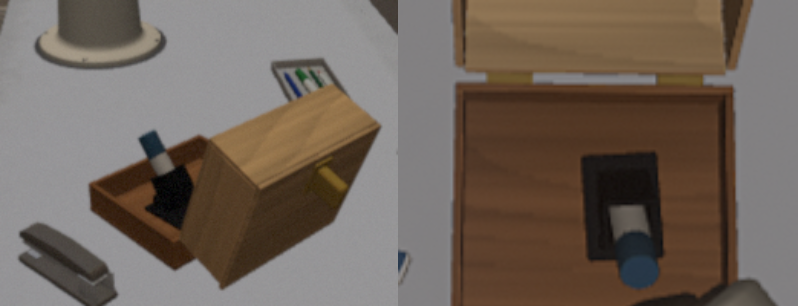

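The crop shows the lid fully back. The blue cap is at about (267,240)–(273,252) in the scene view and (366,284) in the top view, leaning toward the robot. I'll get the stick's axis from the two silhouettes.

```bash
cat > stick.py <<'E'
from h import *
N=[];C=[]
for cam,f,(x0,x1,y0,y1) in(("scene","s3",(255,285,225,275)),("top","t3",(345,385,255,300))):
    im=cv2.imread(f"pics/{f}.png");h=cv2.cvtColor(im,cv2.COLOR_BGR2HSV);box=np.zeros(h.shape[:2],bool);box[y0:y1,x0:x1]=1
    blue=box&(h[...,0]>92)&(h[...,0]<120)&(h[...,1]>110)&(h[...,2]>50)
    white=box&(h[...,1]<75)&(h[...,2]>100) if cam=="top" else box&(h[...,1]<90)&(h[...,2]>95)
    def big(m):
        n,l,s,c=cv2.connectedComponentsWithStats(m.astype(np.uint8));k=1+np.argmax(s[1:,4]);return l==k,s[k],c[k]
    b=big(blue)
    if cam=="scene": # white next to desk: only take near axis line below cap
        pass
    w=big(white);print(cam,"blue",b[1],b[2].round(1),"white",w[1],w[2].round(1))
    ys,xs=np.nonzero(b[0]);v=cv2.fitLine(np.c_[xs,ys].astype(np.float32),cv2.DIST_L2,0,.01,.01).ravel();print("dir",v.round(2))
    C.append(b[2]);
cap,e=tri(*C);print("cap centre",cap.round(1),e)
E
python3 stick.py
```

```text
scene blue [264 237  11  10  48] [269.3 241. ] white [255 225  30  33 623] [268.1 236.6]
dir [  0.62   0.78 269.27 240.96]
top blue [359 283  15  12 122] [366.3 288.4] white [361 266   5   6  11] [362.6 269.2]
dir [ 9.9000e-01 -1.2000e-01  3.6626e+02  2.8843e+02]
cap centre [ 480.8 -201.1   89.1] 6.819717853017731
```

Run:
```python
from h import *
a=cv2.imread("pics/s3.png").astype(int);b=cv2.imread("pics/t3.png").astype(int)
for n,im,(x0,x1,y0,y1) in(("s",a,(255,285,228,275)),("t",b,(350,380,250,300))):
    d=im[y0:y1,x0:x1,0]-im[y0:y1,x0:x1,2];m=np.zeros(im.shape[:2],np.uint8);m[y0:y1,x0:x1]=d>18
    k,l,s,c=cv2.connectedComponentsWithStats(m);i=1+np.argmax(s[1:,4]);print(n,s[i],c[i].round(1),cv2.minAreaRect(np.argwhere(l==i)[:,::-1].astype(np.float32)))
A=cv2.resize(a[225:280,250:295].astype(np.uint8),None,fx=9,fy=9,interpolation=0);B=cv2.resize(b[250:300,345:390].astype(np.uint8),None,fx=8,fy=9,interpolation=0)
B=np.pad(B,((0,A.shape[0]-B.shape[0]),(0,0),(0,0)))
cv2.imwrite("pics/c4.png",np.hstack([A,B]))
```

```text
s [262 236  15  17 152] [268.7 243.5] ((268.5000305175781, 243.50003051757812), (14.758047103881836, 10.28591251373291), 63.43495178222656)
t [359 282  15  13 159] [366.1 288. ] ((366.0, 288.0), (12.0, 14.0), 90.0)
```

View pics/c4.png

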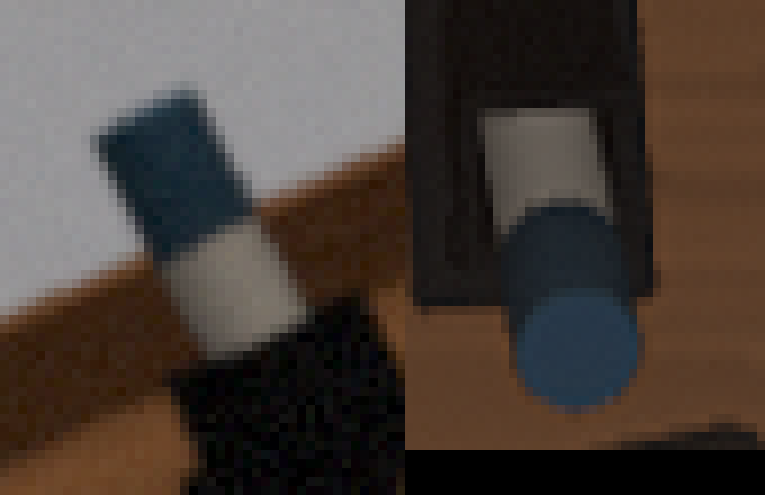

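The enlarged crop puts the cap end centre at (266.4,237.6) in scene and (366.5,288.9) in top. The cap/barrel boundary is at about (273,251.7) and (364.8,279.1).

Run:
```python
from h import *
E,e1=tri((266.4,237.6),(366.5,288.9));B,e2=tri((273,251.7),(364.8,279.1))
d=E-B;print(E.round(1),B.round(1),e1,e2,np.linalg.norm(d),"lean",np.arctan2(np.hypot(d[0],d[1]),d[2]),"az",np.arctan2(d[1],d[0]))
B2,e3=tri((278.7,262.2),(363,268.5));print(B2,e3)
# force lean .67 around measured azimuth
p,M=st()
for az in (np.arctan2(-d[1],-d[0]),):
    u=np.r_[-np.cos(az)*np.sin(.67),-np.sin(az)*np.sin(.67),np.cos(.67)]
    print("az",az,"u",u.round(3),"s=72",(E-20*u).round(1),"tcp s=53",(E-39*u).round(1),"base",(E-92*u).round(1))
```

```text
[ 478.3 -202.8   95.7] [ 495.4 -200.5   73. ] 2.482854258151733 2.639879298584714 28.524872858164652 lean 0.6509132273219134 az -3.0091895030289915
[ 512.71063194 -198.38280464   58.28401067] 0.016025424071229432
t 7.5 pos [ 350.7 -195.1  308.6] F [ 0.1 -0.2  0.5] gap 85.1 j [-0.81 -0.36  1.93  0.    1.58  0.65]
[[ 0.994  0.107  0.001]
 [ 0.107 -0.994 -0.   ]
 [ 0.001  0.    -1.   ]]
az 0.1324031505608016 u [-0.616 -0.082  0.784] s=72 [ 490.6 -201.2   80. ] tcp s=53 [ 502.3 -199.6   65.1] base [ 534.9 -195.3   23.6]
```

Emit:
move_arm --xyz '[[3,0,0],[3,0,0],[3,0.3,0],[0,0,0],[0,0,0],[0,0,0],[0,0,0],[0,0,0],[0,0,0],[0,0,0]]' --delta_rot '[[0,0,0],[0,0,0],[0,0,-1.5],[0,6.4,0],[0,6.4,0],[0,6.4,0],[0,6.4,0],[0,6.4,0],[0,6.4,0],[0,0,0]]'

```text
t: 8.5
position: [439.1, -188.1, 305.8]
eef_rot: [-2.917, -0.19, -1.013]
wrist_force: [0.6, -0.1, -0.3]
finger_gap: 85.8
```

Run:
```python
from h import *
p,M=st()
u=np.array([-.616,-.082,.784]);g=np.array([502.3,-199.6,65.1])
print((M.T@(g+90*u-p)).round(1),(M.T@(g-p)).round(1))
```

```text
t 8.5 pos [ 439.1 -188.1  305.8] F [ 0.6 -0.1 -0.3] gap 85.8 j [-1.08 -0.57  2.2   0.65  1.31  0.26]
[[ 0.778  0.131  0.614]
 [ 0.1   -0.991  0.085]
 [ 0.62  -0.005 -0.785]]
[-101.4   20.5  136.7] [-101.2   20.7  226.7]
```

Emit:
move_arm --xyz '[[-2,0.4,2.7],[-2,0.4,2.7],[-2,0.4,2.7],[-2,0.4,2.7],[-2,0.4,2.7],[0,0,0]]' --delta_rot '[[0,0,0],[0,0,0],[0,0,0],[0,0,0],[0,0,0],[0,0,0]]'

```text
t: 9.1
position: [447.6, -204.5, 136.2]
eef_rot: [-2.914, -0.194, -1.004]
wrist_force: [-1.0, -0.0, -0.8]
finger_gap: 85.5
```

Run:
```python
from h import *
p,M=st()
u=np.array([-.616,-.082,.784]);g=np.array([502.3,-199.6,65.1])
print((M.T@(g-p)).round(1))
a=snap("scene","s5");b=snap("top","t5")
A=cv2.resize(a[150:290,210:350,::-1],None,fx=2.8,fy=2.8);B=cv2.resize(b[200:340,290:430,::-1],None,fx=2.8,fy=2.8)
cv2.imwrite("pics/c5.png",np.hstack([A,B]))
```

```text
t 9.1 pos [ 447.6 -204.5  136.2] F [-1.  -0.  -0.8] gap 85.5 j [-1.08 -0.27  2.35  0.78  0.97 -0.06]
[[ 0.781  0.136  0.61 ]
 [ 0.101 -0.991  0.091]
 [ 0.617 -0.009 -0.787]]
[-0.6  3.2 89.8]
```

View pics/c5.png

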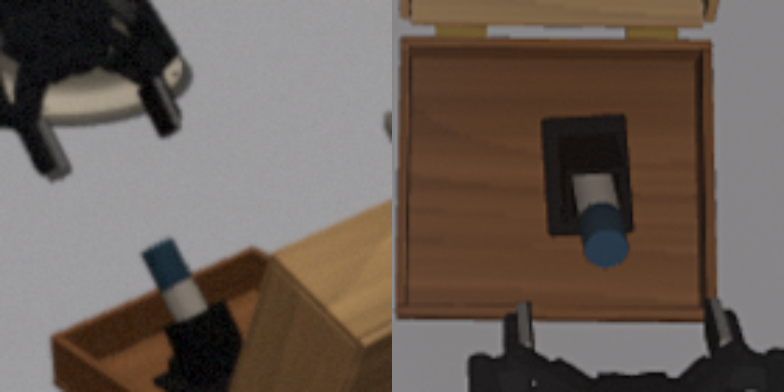

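The fingers straddle the stick's line (pads at crop x≈525 and 720, cap at 605), which agrees with the computed shift. I'll advance along the axis and close.

Emit:
move_arm --xyz '[[0,0.3,2],[0,0,2],[0,0,2],[0,0,1.8],[0,0,1],[0,0,0]]' --delta_rot '[[0,0,0],[0,0,0],[0,0,0],[0,0,0],[0,0,0],[0,0,0]]'

```text
t: 9.8
position: [504.6, -203.6, 73.4]
eef_rot: [-2.919, -0.2, -1.019]
wrist_force: [-0.2, 0.2, -0.0]
finger_gap: 85.3
```

Emit:
move_arm --xyz '[[0,0,0],[0,0,0],[0,0,0],[0,0,0],[0,0,0],[0,0,0],[0,0,0],[0,0,0]]' --delta_rot '[[0,0,0],[0,0,0],[0,0,0],[0,0,0],[0,0,0],[0,0,0],[0,0,0],[0,0,0]]' --grip 0

```text
t: 10.6
position: [502.9, -202.5, 72.1]
eef_rot: [-2.917, -0.197, -1.017]
wrist_force: [-5.3, 3.1, 7.3]
finger_gap: 23.0
```

The gap is 23 mm, so the cap is gripped. I'll draw it out along the axis.

Emit:
move_arm --xyz '[[0,0,-0.5],[0,0,-1],[0,0,-1],[0,0,-1],[0,0,-1],[0,0,-1],[0,0,-1],[0,0,0]]' --delta_rot '[[0,0,0],[0,0,0],[0,0,0],[0,0,0],[0,0,0],[0,0,0],[0,0,0],[0,0,0]]'

```text
t: 11.4
position: [462.7, -209.6, 123.6]
eef_rot: [-2.922, -0.195, -1.019]
wrist_force: [0.6, 0.1, 0.2]
finger_gap: 22.7
```

Run:
```python
from h import *
p,M=st()
a=snap("scene","s6");b=snap("top","t6")
A=cv2.resize(a[150:290,210:350,::-1],None,fx=2.8,fy=2.8);B=cv2.resize(b[200:340,290:430,::-1],None,fx=2.8,fy=2.8)
cv2.imwrite("pics/c6.png",np.hstack([A,B]))
```

```text
t 11.4 pos [ 462.7 -209.6  123.6] F [0.6 0.1 0.2] gap 22.7 j [-1.05 -0.2   2.32  0.81  0.91 -0.09]
[[ 0.776  0.132  0.616]
 [ 0.105 -0.991  0.08 ]
 [ 0.622  0.002 -0.783]]
```

View pics/c6.png

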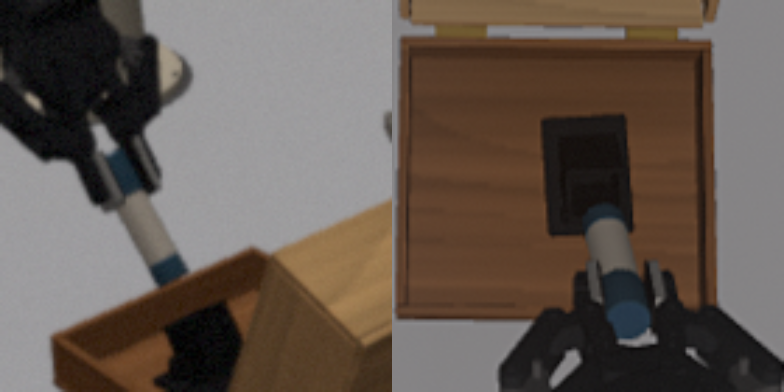

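The stick is fully clear of the socket and aligned with the gripper. Next I'll lift it and turn it upright.

Emit:
move_arm --xyz '[[0,0,-2],[1.2,0,-1.6],[1.9,0,-2.3],[1.9,0,-2.3],[1.9,0,-2.3],[1.9,0,-2.3],[1.9,0,-2.3],[1.2,0,-1.6],[0,0,0]]' --delta_rot '[[0,0,0],[0,0,0],[0,0,0],[0,0,0],[0,0,0],[0,0,0],[0,0,0],[0,0,0],[0,0,0]]'

```text
t: 12.4
position: [453.3, -210.9, 330.4]
eef_rot: [-2.922, -0.199, -1.022]
wrist_force: [-0.3, -0.8, 0.6]
finger_gap: 22.7
```

Emit:
move_arm --xyz '[[0,0,0],[0,0,0],[0,0,0],[0,0,0],[0,0,0],[0,0,0],[0,0,0],[0,0,0],[0,0,0],[0,0,0]]' --delta_rot '[[0,-3,0],[0,-5.5,0],[0,-5.5,0],[0,-5.5,0],[0,-5.5,0],[0,-5.5,0],[0,-5,0],[0,-3,0],[0,0,0],[0,0,0]]'

```text
t: 13.4
position: [452.3, -209.4, 325.6]
eef_rot: [-3.132, -0.212, 0.004]
wrist_force: [-1.1, 0.3, -0.5]
finger_gap: 22.8
```

Run:
```python
from h import *
p,M=st()
a=snap("scene","s7");b=snap("top","t7")
A=cv2.resize(a[90:350,130:390,::-1],None,fx=2,fy=2);B=cv2.resize(b[140:400,250:390,::-1],None,fx=2,fy=2)
cv2.imwrite("pics/c7.png",np.hstack([A,B]))
```

```text
t 13.4 pos [ 452.3 -209.4  325.6] F [-1.1  0.3 -0.5] gap 22.8 j [-0.68 -0.09  1.67 -0.    1.57  0.76]
[[ 0.991  0.135 -0.003]
 [ 0.135 -0.991  0.002]
 [-0.003 -0.002 -1.   ]]
```

View pics/c7.png

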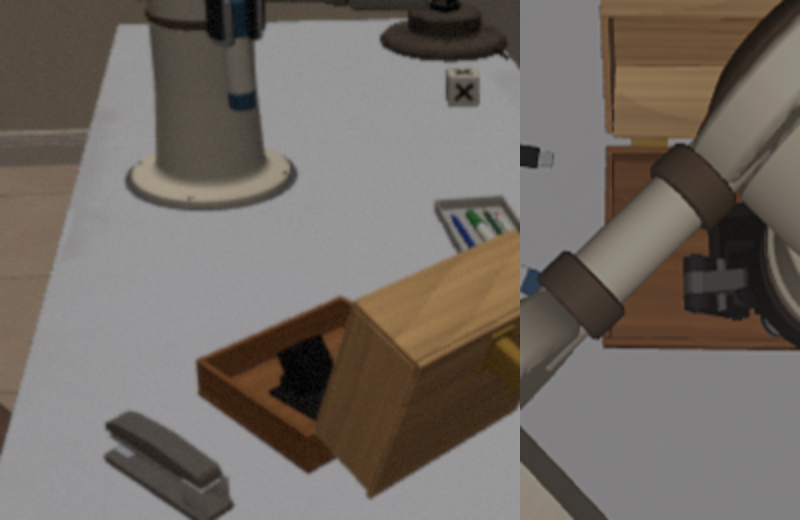

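The scene view shows the stick held below the fingers with its foot at about (251,143), the socket empty, and the lid open on its stop. I'll check how upright it is and the base height numerically.

Run:
```python
from h import *
p=ctrl.get_obs()["position"]
for z in(340,270,260):print(z,proj("scene",np.r_[p[:2],z]).round(1))
im=cv2.imread("pics/s7.png")
cv2.imwrite("pics/c8.png",cv2.resize(im[75:155,215:285],None,fx=7,fy=7,interpolation=cv2.INTER_CUBIC))
```

```text
340 [247.6 102.2]
270 [249.9 143.3]
260 [250.2 148.9]
```

View pics/c8.png

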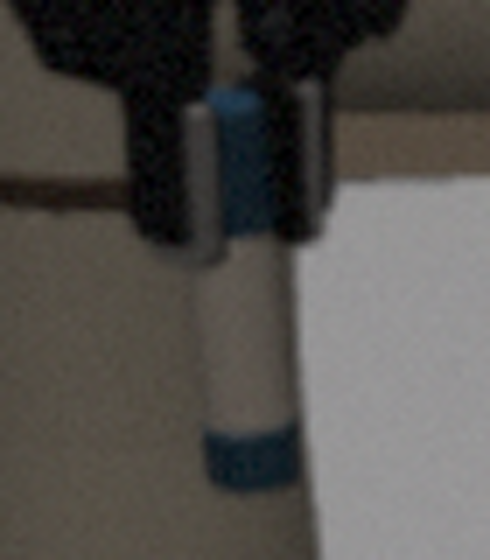

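Run:
```python
from h import *
t0,t6=[cv2.imread(f"pics/{f}.png").astype(int) for f in("t0","t6")]
for n,(a,b,c,d) in(("usb",(235,270,205,230)),("eraser",(238,278,268,296)),("stapler",(440,482,215,303))):
    print(n,abs(t0-t6)[c:d,a:b].mean().round(1))
s3,s7=[cv2.imread(f"pics/{f}.png").astype(int) for f in("s3","s7")];print("lid s3-s7",abs(s3-s7)[240:330,310:400].mean())
st();workorder.hand_in()
```

```text
usb 11.3
eraser 12.4
stapler 11.1
lid s3-s7 2.396090534979424
t 13.5 pos [ 452.  -209.8  326.5] F [-0.1  0.2 -0.6] gap 22.7 j [-0.68 -0.09  1.67 -0.    1.57  0.76]
[[ 0.991  0.133 -0.002]
 [ 0.133 -0.991  0.001]
 [-0.002 -0.001 -1.   ]]
the job is handed in; nothing more can be done
```

Run:
```python
import cv2
t0,t6=[cv2.imread(f"pics/{f}.png",0) for f in("t0","t6")]
for n,(a,b,c,d) in(("usb",(235,270,205,230)),("eraser",(238,278,268,296)),("stapler",(440,482,215,303)),("desk",(300,340,150,180)),("scissors",(370,480,60,140))):
    r=cv2.matchTemplate(t6[c-8:d+8,a-8:b+8],t0[c:d,a:b],cv2.TM_CCOEFF_NORMED);print(n,cv2.minMaxLoc(r)[1::2])
```

```text
usb (0.9996909499168396, (8, 8))
eraser (0.9995797276496887, (8, 8))
stapler (0.9995895028114319, (8, 8))
desk (0.06797108054161072, (13, 3))
scissors (0.769801139831543, (8, 8))
```

I opened the lid by its tab and let it fall back, then drew the glue stick out along its sloping axis. I turned it upright and handed in at t = 13.5 s, still holding it by the cap.

- **Stick:** The cap is on top and the base is about 270 mm above the desk. The grip gap is 22.7 mm and the wrist force is near zero. In the scene view the stick leans about 1° from vertical. I had no clear second view of it; from the socket's play I expect at most 2–3° the other way.
- **Lid:** It lies back beyond vertical and did not move between the pictures taken after its release and at the end. I judged that it is on its stop by eye and did not measure the angle.
- **Bystanders:** My first before/after check showed a difference of about 11 grey levels at the stapler, the eraser and the memory stick. After handing in, I matched the two saved pictures: all three had zero pixel shift (correlation 0.9996 or better), so I put that difference down to overall brightness. The later picture was taken just after the stick left the socket, before the final lift.

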